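# Key and fit the timing gear

### The arm

A 6-joint arm with a two-finger parallel gripper is mounted at the origin on the work surface. World frame = base frame: x ahead of the robot, y to its left, z up, the work surface at z = 0. Lengths are in mm, angles in rad, forces in N, time in s.
With the tool pointing down it reaches from about 275 to 825 mm from the base axis. Payload 5.2 kg.
Tool frame: the origin (TCP) lies at the very end of the fingers, on their centre line; the grasp point (between the pads) lies 19 mm behind it; z points along the fingers, y is the line along which they close (so a half turn about z gives the same grasp; the last joint's range is limited). The gripper opens to 93 mm and grips with 3 to 60 N. Pads are 15 mm wide; open, the fingers measure 128 mm over their backs; the gripper's body (75 mm by 188 mm) begins 65 mm behind the grasp point.
Start: joints at [0.922, 0.259, 1.535, -0, 1.348, -0.203], TCP at [237.129, 496.261, 218.653] pointing down, gripper open.
Joint ranges: [-3.14, 3.14], [-0.91, 2.08], [0.19, 2.58], [-1.22, 4.36], [0.22, 2.71], [-3.12, 3.12]. Speed limits (rad/s): [2.57, 2.57, 3.14, 3.14, 3.14, 3.14].

### API

Orientations are given as [roll, pitch, yaw] about the fixed x, y, z axes, in that order (R = Rz(yaw) Ry(pitch) Rx(roll)).
In Python, from bench import robot gives the robot as it stands. The module is installed in compiled form; this text tells all that it offers. Calls block until the motion is done:
- robot.move_ptp(position, orientation): joint-space move of the TCP to a pose.
- robot.move_linear(position, ori=None, speed=150, f_stop=None): straight line of the TCP; ori=None keeps the orientation; speed is the mean speed in mm/s. With f_stop (N) it stops when the force on the tool has changed by that much, and returns True; else False.
- robot.move_j(angles): joint-space move.
- robot.move_gripper(opening): opening from 0.0 (shut) to 1.0 (fully open); the grip force is fixed at half the most; returns when the fingers have stopped.
- robot.sleep(seconds).
- robot.inverse_kinematics(position, orientation): joint angles nearest the present ones, or None.
- robot.get_image(name): name is "scene" or "top" or "wrist"; returns a dict with "img" (480x640x3 uint8, blue, green, red), "fovy" (degrees; the focal length in pixels is half the picture's height over the tangent of half this angle, whatever the lens; pixels are square), "cx", "cy" (the principal point, pixels), "eye" and "orientation" of the camera in the world. Camera axes: x right, y down, z forward; pixel columns grow to the right and rows downward; lengths in mm; the calibration is good to about 2 mm. The wrist camera is an equidistant fisheye: a pixel r from the principal point sees the ray r / f radians off the axis. A picture is of the moment at which its call begins. There is no depth.
A pose or a line that the arm cannot do raises robot.MotionError and nothing moves.
- robot.hand_in(): hands the job in; it is judged then, once.
Readings, each from a call of its own:
- robot.current_t(): time.
- robot.current_qpos(): joint angles.
- robot.current_joint_vel(): joint speeds.
- robot.current_joint_efforts(): joint torques, N m.
- robot.current_tcp_pos(): TCP position.
- robot.current_eef_rot(): TCP orientation.
- robot.current_contact_force(): force on the tool from outside, world axes, zero at the start.
- robot.current_ft_torque(): the same for the moment, N m.
- robot.current_gripper_width(): opening from 0.0 (shut) to 1.0 (fully open).
- robot.current_finger_force(): force on a finger pad.
Only numpy, scipy, OpenCV 4.12 (cv2) and the standard library are available. Lean on these libraries where they do the work, as an engineer would, in place of code of your own. Each camera call takes 0.05 s, during which the arm holds its last target. There are 200 camera calls.

### The job

Fit the gear to the upright shaft: first drop the loose key from its rack into the shaft's slot so that it stands fully down in its pocket, then slide the gear hub on, boss up, with its keyway over the key, and press it fully home so that it sits on the shoulder with the stiff seal ring pushed down flush. Work gently by feel, never forcing the key or the gear, leave the other things where they are, and let go at the end.

Things in the scene. Friction and masses are not known exactly. Their poses are not given: they have to be found in the camera images.
- rack: Black square key rack, 70 x 70 x 34 mm high, fixed to the bench; one square blind hole (11.6 mm wide, 28 mm deep) in the middle of its top holds the key. Origin at the centre of its underside.
- key_mid (a point): The loose key: plain square steel bar 10 x 10 x 58 mm, about 45 g, lower end very slightly bevelled (0.4 mm). It stands upright in the rack with its upper 30 mm showing. This point is its centre, half-way up (29 mm from either end); z runs along the bar, up; x and y are square to its side faces.
- hub_mid (a point): Loose steel gear hub, 0.34 to 0.53 kg, flat on a 4 mm cardboard sheet, boss up: toothed rim 78 mm over the teeth and 10 mm thick, on it a boss 22 mm high with two flat faces 40 mm apart to grip. Bore 29.4 mm, right through. This point: on the bore's axis half-way up, 16 mm above the underside. z up, x towards the keyway, y square to the flats.
- keyway (a point): The gear's one keyway: a groove in the bore, 11 mm wide, right through, reaching 21.5 mm out from the axis. Bore and keyway edges are bevelled 1 mm at the underside. This point: in the keyway's mouth at the underside, 18 mm out from the axis; axes as the gear's.
- seat (a point): On the axis of an upright steel shaft, level with the shoulder the gear sits on, 70 mm above the bench; z up, x: the fixture's own direction, not the slot's. Shaft 28 mm across, top edge bevelled 1.2 mm; shoulder 46 mm across. The fitted gear's centre is 16 mm above this point. The fixture (foot 120 x 120 x 16 mm) is fixed to the bench.
- shaft_top (a point): On the axis at the shaft's top, 36 mm above the shoulder; axes as seat's. One slot, 11 mm wide, floor 8 mm from the axis, open above and outward; below the shoulder it is a closed pocket 26 mm deep, 8 to 18.8 mm out. The shaft is clamped at an unmeasured angle: slot 0.25 to 1.25 rad anticlockwise from x, seen from above. Seated key: centre 13.4 mm from the axis, 3 mm above the shoulder.
- seal (a joint): Black ring, 63 mm outer and 47 mm inner diameter, round the shoulder: how far it is pushed down, in m. 0 = its top stands 6 mm above the shoulder; 0.006 = flush with it. It slides stiffly (about 5 N) and stays where it is pushed; the gear's underside pushes it.
- piston: Bystander: an aluminium piston 80 mm across with its connecting rod standing up, 185 mm high in all. Origin at the centre of its underside.
- bin: Bystander: empty blue bin 130 x 170 x 60 mm. Origin at the centre of its underside.
- wrench: Bystander: steel wrench 170 mm long lying on the bench. Origin under its middle.
Mind the look-alikes: they are no part of the job. Leave any blue, green or pink look-alike of the part that bears hub_mid alone.

How it is judged:
By the outcome, as a careful person would: the job done as asked, in the order asked, and still so for the second after the job is handed in, with the robot touching nothing.
It also fails if it takes over 72 s, if anything falls off the work surface, if the arm or the gripper's body presses on something with over 40 N, if the wrist force passes 120 N, or if a joint passes its speed limit or range.

## Working session

There is one attempt and no reset: what is moved stays moved. The work goes in short steps, each a Python script; the robot and the scene stay as the last script left them, time stands still between calls to the robot, and variables do not carry over. Pictures are saved under pics/ and viewed, at most 10 in all, crops included, and the job is handed in when it is done.

```bash
mkdir -p pics; ls
cat > h.py <<'E'
from bench import robot
import numpy as np, cv2
from scipy.spatial.transform import Rotation as Ro
def R(o):
    o=np.array(o,float)
    return o if o.shape==(3,3) else Ro.from_euler('xyz',o).as_matrix()
def ray(d,u,v,fish=False):
    f=240/np.tan(np.radians(d['fovy'])/2); x=u-d['cx']; y=v-d['cy']
    if fish:
        r=np.hypot(x,y)+1e-9; t=r/f; c=np.array([np.sin(t)*x/r,np.sin(t)*y/r,np.cos(t)])
    else: c=np.array([x/f,y/f,1.])
    return np.array(d['eye'],float),R(d['orientation'])@c
def onz(d,u,v,z,fish=False):
    e,r=ray(d,u,v,fish); return e+r*(z-e[2])/r[2]
def proj(d,p,fish=False):
    c=R(d['orientation']).T@(np.array(p,float)-d['eye']); f=240/np.tan(np.radians(d['fovy'])/2)
    h=np.hypot(c[0],c[1])+1e-9
    s=f*np.arctan2(h,c[2])/h if fish else f/c[2]
    return np.array([d['cx']+c[0]*s,d['cy']+c[1]*s])
E
python3 - <<'E'
from h import *
import pickle
for n in("top","scene","wrist"):
    d=robot.get_image(n); cv2.imwrite(f'pics/{n}0.png',d['img']); pickle.dump(d,open(f'{n}0.pkl','wb'))
    print(n,d['fovy'],d['cx'],d['cy'],d['eye'],d['orientation'])
print(robot.current_eef_rot(),robot.current_t(),robot.current_contact_force())
E
```

```text
pics
top 50.881291786011786 319.44300238137686 240.2057564965915 [ 418.99806658   -8.128352   1141.10999952] [-2.98395764e+00 -2.76650376e-03 -1.56234034e+00]
scene 56.57154841293164 320.152077447876 238.565681673295 [1034.07916548  567.0692446   636.12905819] [-2.22725692  0.00607223  2.45940911]
wrist 65.70646984690485 322.95945507201395 239.5666254769261 [172.68006038 526.19457566 383.3329065 ] [2.88135085e+00 7.44627489e-04 1.12576251e+00]
[-3.14024783e+00 -2.87121431e-04  2.69575610e+00] 0.15 [-0.55542257 -0.4085666  -1.15085456]
```

View pics/top0.png

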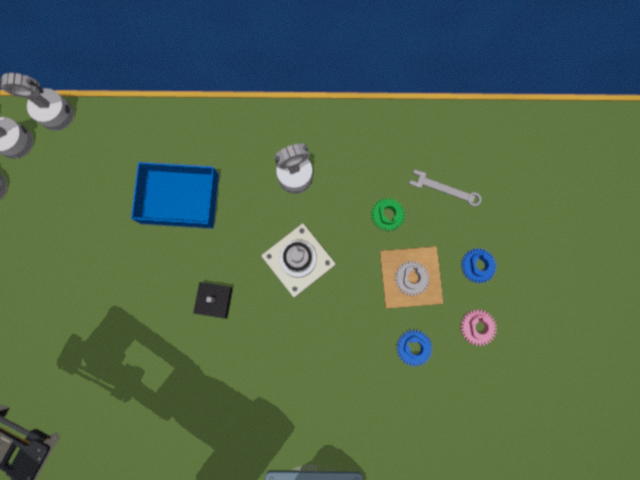

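View pics/scene0.png

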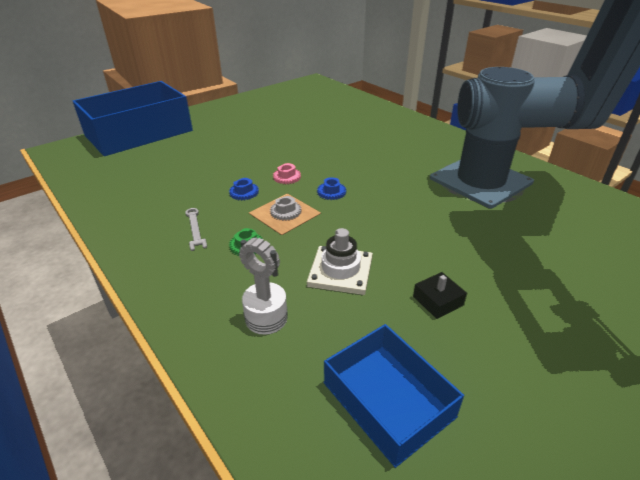

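Run:
```python
from h import *
import pickle
d=pickle.load(open('top0.pkl','rb'))
for n,u,v,z in[('rack',213,300,34),('key',210,299,64),('fixture foot',298,260,16),('shafttop',297,256,106),('gear',412,278,14),('gear boss',412,278,36),('piston',294,175,60)]: print(n,onz(d,u,v,z).round(1))
def view(p,yaw,h,name):
    robot.move_ptp([p[0],p[1],h],[np.pi,0,yaw]); robot.sleep(.3)
    w=robot.get_image('wrist'); cv2.imwrite(f'pics/{name}.png',w['img']); pickle.dump(w,open(f'{name}.pkl','wb')); print(name,robot.current_qpos().round(2),robot.current_t())
k=onz(d,210,299,64); s=onz(d,297,256,106)
view(k,np.pi/2+.6,150,'k1'); view(k,-np.pi/2+.6,150,'k2')
view(s,-np.pi/2+.2,200,'s1'); view(s,np.pi/2+.2,200,'s2')
a=[cv2.imread(f'pics/{n}.png')[90:390,120:520] for n in('k1','k2','s1','s2')]
cv2.imwrite('pics/m1.png',np.vstack([np.hstack(a[:2]),np.hstack(a[2:])]))
```

```text
rack [461.  221.2  34. ]
key [461.9 221.4  64. ]
fixture foot [552.5  38.   16. ]
shafttop [550.1  36.5 106. ]
gear [ 514.4 -217.5   14. ]
gear boss [ 512.6 -213.4   36. ]
piston [736.6  47.9  60. ]
k1 [ 0.23  0.25  1.72  0.    1.17 -0.37] 1.8583
k2 [ 0.23  0.25  1.72 -0.    1.17  2.77] 4.8583
s1 [-0.13  0.27  1.56  0.    1.31  2.81] 6.0583
s2 [-0.14  0.27  1.56 -0.    1.31 -0.34] 9.0583
```

View pics/m1.png

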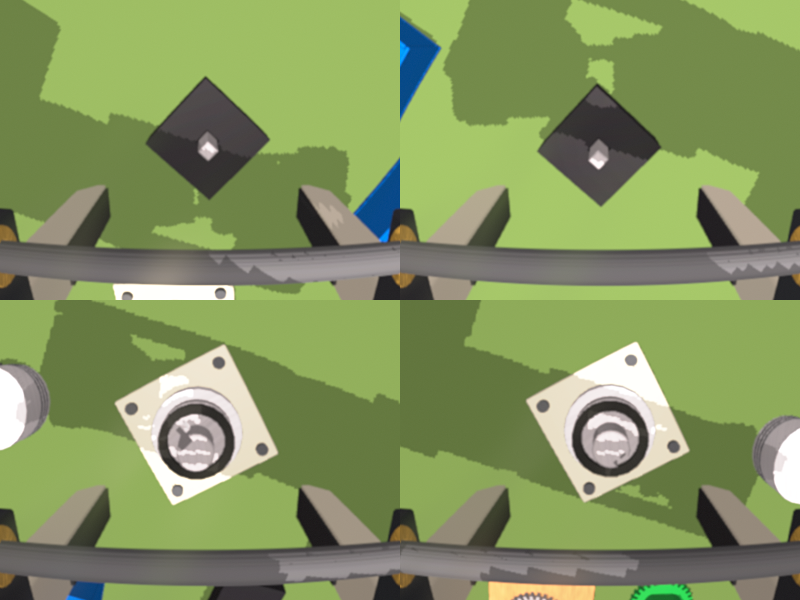

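Run:
```python
from h import *
import cv2
def crop(n,c,s,k):
    im=cv2.imread(f'pics/{n}.png'); x,y=c; return cv2.resize(im[y-s:y+s,x-s:x+s],(400,300) if 0 else (2*s*k,2*s*k),interpolation=cv2.INTER_CUBIC)
a=[crop('k1',(328,240),20,10),crop('k2',(318,247),20,10)]
b=[crop('s1',(315,235),25,8),crop('s2',(331,235),25,8)]
m=np.hstack(b); cv2.imwrite('pics/m2.png',m)
m=np.hstack([cv2.resize(x,(400,400)) for x in a]); cv2.imwrite('pics/m3.png',m)
```

```text
(no output)
```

View pics/m2.png

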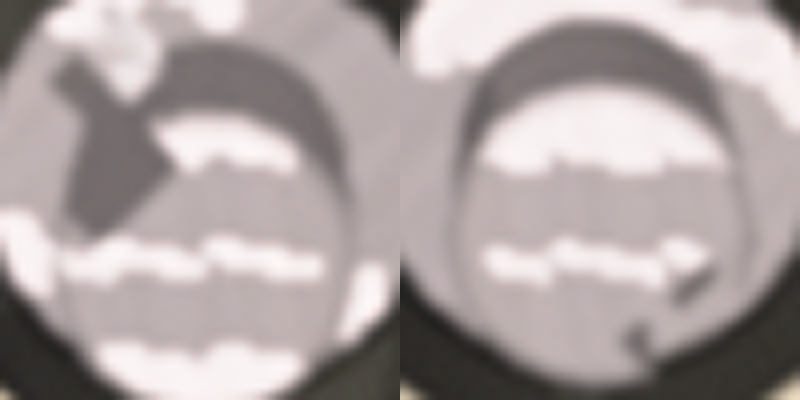

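View pics/m3.png

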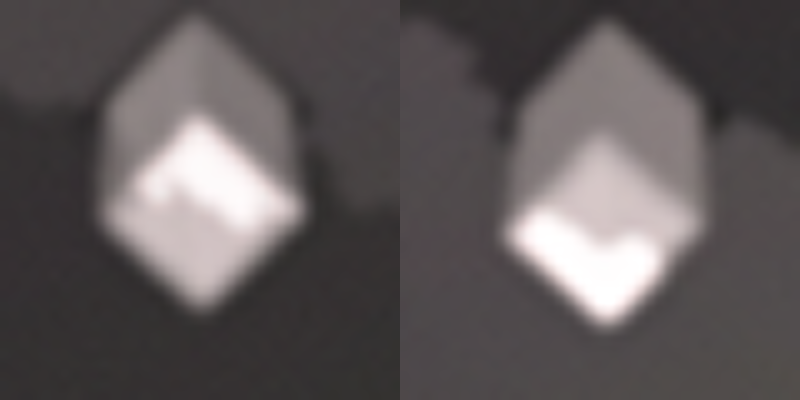

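```bash
cat > v.py <<'E'
from h import *
import pickle
L=lambda n:pickle.load(open(f'{n}.pkl','rb'))
def un(x,o,k): return [o[i]+(x[i]+.5)/k-.5 for i in(0,1)]
def look(p,yaw,h,name,off=71):
    robot.move_ptp([p[0]-off*np.cos(yaw),p[1]-off*np.sin(yaw),h],[np.pi,0,yaw]); robot.sleep(.3)
    w=robot.get_image('wrist'); cv2.imwrite(f'pics/{name}.png',w['img']); pickle.dump(w,open(f'{name}.pkl','wb')); print(name,robot.current_qpos().round(2),robot.current_t()); return w
E
python3 - <<'E'
from v import *
K=[]
for n,o,c in[('k1',(308,220),[(195,115),(305,212),(200,315),(98,212)]),('k2',(298,227),[(203,135),(308,230),(207,330),(103,232)])]:
    P=np.array([onz(L(n),*un(x,o,10),64,True) for x in c]); m=P.mean(0)
    e=np.roll(P,-1,0)-P; print(n,m.round(2),np.linalg.norm(e,axis=1).round(1),(np.degrees(np.arctan2(e[:,1],e[:,0]))%90).round(1)); K.append(m)
print('key',np.mean(K,0))
S=[]
for n,c in[('s1',(203,262)),('s2',(198,235))]:
    S.append(onz(L(n),*un(c,(290 if n=='s1' else 306,210),8),106,True)); print(n,S[-1].round(2))
s=np.mean(S,0); print(s)
a=[onz(L('s1'),*un(x,(290,210),8),106,True) for x in((175,165),(95,235))]; print((a-S[0]).round(1))
w=look(s,np.pi/2+.2,135,'s3'); u=proj(w,s,True); print(u)
x,y=u.round().astype(int); im=w['img'][max(0,y-40):y+40,x-40:x+40]; print(x-40,y-40)
cv2.imwrite('pics/m4.png',cv2.resize(im,None,fx=7,fy=7,interpolation=cv2.INTER_CUBIC))
E
```

```text
k1 [462.59 226.22  64.  ] [10.4 10.5 10.4  9.7] [82.4 80.2 78.1 80.4]
k2 [462.95 225.57  64.  ] [10.1 10.3 10.3 10. ] [81.2 80.5 79.6 79.4]
key [462.76654622 225.89824934  64.        ]
s1 [555.34  38.48 106.  ]
s2 [554.91  39.7  106.  ]
[555.12376086  39.08664521 106.        ]
[[ 4.2 -8.3  0. ]
 [10.1 -0.5  0. ]]
s3 [-0.25  0.36  1.6   0.    1.18 -0.45] 9.875
[321.83438739 143.56494582]
282 104
```

View pics/m4.png

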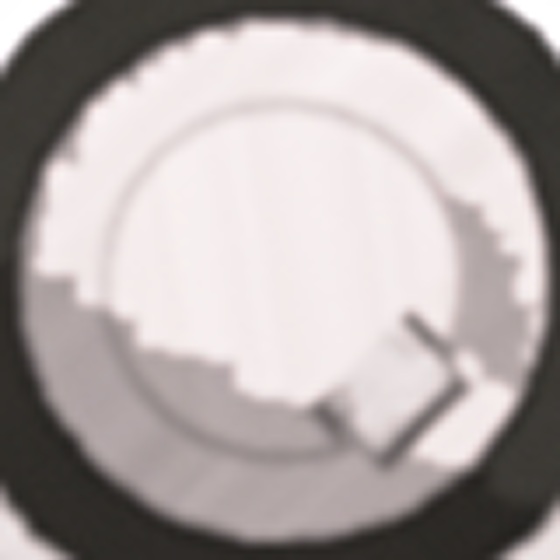

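Run:
```python
from v import *
w=L('s3'); g=lambda x,z=106: onz(w,*un(x,(282,104),7),z,True)[:2]
c=np.mean([g((105,280)),g((460,280)),g((283,97)),g((283,462))],0); print('centre',c,np.linalg.norm(g((105,280))-g((460,280))),np.linalg.norm(g((283,97))-g((283,462))))
a,b=g((408,315)),g((315,410)); e=a-b; print('wid',np.linalg.norm(e)); n=np.array([-e[1],e[0]]); m=(a+b)/2-c
if n@m<0:n=-n
print('slot ang floor-normal',np.arctan2(n[1],n[0]),'mid',np.arctan2(m[1],m[0]),np.linalg.norm(m))
# fixture foot corners from s3 white mask -> rotated rect
hsv=cv2.cvtColor(L('s1')['img'],cv2.COLOR_BGR2HSV); mk=((hsv[...,1]<60)&(hsv[...,2]>150)).astype(np.uint8)
cs=[x for x in cv2.findContours(mk,0,1)[0] if cv2.pointPolygonTest(x,(300,195),False)>=0]
x=max(cs,key=cv2.contourArea).reshape(-1,2); P=np.array([onz(L('s1'),*p,16,True)[:2] for p in x],np.float32); print('foot',cv2.minAreaRect(P))
```

```text
centre [555.17868354  39.15195479] 26.42391294012208 27.476711191031303
wid 9.971808933402178
slot ang floor-normal -0.5649331473760679 mid -0.6145590110606407 8.568930917182804
foot ((555.2655029296875, 38.83489990234375), (119.98200225830078, 120.27778625488281), 39.04013442993164)
```

```bash
cat >> v.py <<'E'
PI=np.pi
def st(m=''): print(m,'t%.2f'%robot.current_t(),robot.current_tcp_pos().round(2),'F',np.round(robot.current_contact_force(),2),'w%.3f'%robot.current_gripper_width(),'ff',np.round(robot.current_finger_force(),1))
C=np.array([555.2,39.1]); SA=-0.59
E
python3 - <<'E'
from v import *
k=[462.77,225.9]; y=np.radians(170.2); o=[PI,0,y]
robot.move_ptp([*k,90],o)
print('stop',robot.move_linear([*k,51],o,speed=60,f_stop=5)); st()
robot.move_gripper(0.05); st('grip')
robot.sleep(.2)
robot.move_linear([*k,100],o,speed=60); st('lift')
robot.move_linear([*k,175],o,speed=150)
yy=SA+PI; u=np.array([np.cos(SA),np.sin(SA)])
p=C+14.6*u
robot.move_ptp([*p,175],[PI,0,yy]); robot.sleep(.3); st('above')
w=robot.get_image('wrist'); cv2.imwrite('pics/g1.png',w['img']); pickle.dump(w,open('g1.pkl','wb'))
cv2.imwrite('pics/g1c.png',cv2.resize(w['img'][170:330,200:440],None,fx=3,fy=3))
E
```

```text
stop False
 t11.76 [462.91 225.99  51.04] F [ 0.24 -0.71 -0.13] w1.002 ff 0.0
grip t13.02 [462.72 225.88  50.98] F [0.35 0.34 0.52] w0.102 ff 30.0
lift t14.18 [462.47 225.83  99.7 ] F [-0.3   0.24 -0.24] w0.102 ff 30.0
above t16.02 [567.02  32.29 175.21] F [-0.62 -0.09 -0.08] w0.105 ff 30.0
```

View pics/g1c.png

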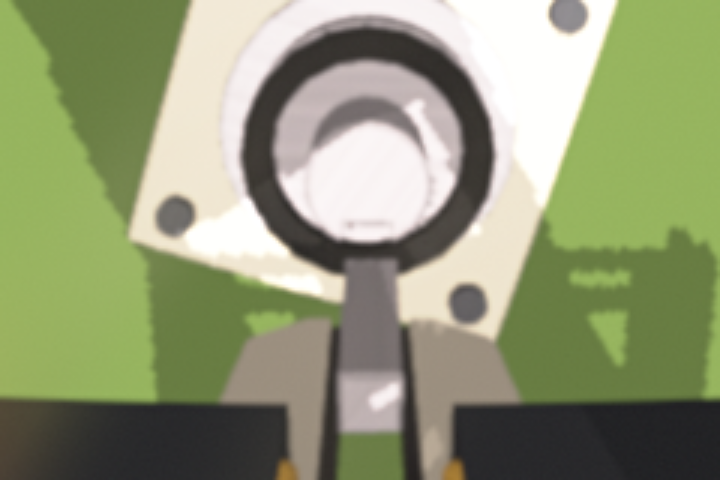

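```bash
cat > ins.py <<'E'
from v import *
u=np.array([np.cos(SA),np.sin(SA)]); t=np.array([-u[1],u[0]]); OR=[PI,0,SA+PI]
def go(r,s,z,sp=20,f=None):
    x=robot.move_linear([*(C+r*u+s*t),z],OR,speed=sp,f_stop=f)
    p=robot.current_tcp_pos(); d=p[:2]-C; F=np.array(robot.current_contact_force()); 
    print('->',(r,s,z),x,'at r%.2f s%.2f z%.2f'%(d@u,d@t,p[2]),'F r%.1f s%.1f z%.1f'%(F[:2]@u,F[:2]@t,F[2]),'t%.2f'%robot.current_t()); return x,d@u,d@t,p[2]
E
python3 - <<'E'
from ins import *
go(14.6,0,155,60)
x=go(14.6,0,118,40,3)
if not x[0]:
    a=go(11.5,0,118,6,2.5); go(14,0,118,20)
    b=go(14,2,118,5,2.5); go(14,0,118,15); c=go(14,-2,118,5,2.5); go(14,0,118,15)
E
```

```text
-> (14.6, 0, 155) False at r14.33 s-0.19 z154.37 F r-0.8 s0.4 z-0.1 t16.55
-> (14.6, 0, 118) False at r14.82 s0.12 z118.30 F r0.6 s0.1 z-1.1 t17.62
-> (11.5, 0, 118) True at r12.61 s-0.01 z117.97 F r1.6 s-0.4 z1.5 t18.11
-> (14, 0, 118) False at r13.74 s-0.14 z117.72 F r-0.4 s0.3 z-1.0 t18.37
-> (14, 2, 118) True at r13.31 s0.63 z117.20 F r-0.7 s-0.1 z-0.6 t18.71
-> (14, 0, 118) False at r13.93 s-0.07 z117.86 F r0.3 s-0.5 z-1.6 t18.96
-> (14, -2, 118) True at r13.73 s-0.43 z117.56 F r0.4 s2.2 z1.0 t19.26
-> (14, 0, 118) False at r13.79 s-0.18 z117.76 F r-0.8 s0.3 z-0.4 t19.51
```

Run:
```python
from ins import *
go(13.1,0.1,118,10)
for r,s in[(13.1,.1),(13.3,.1),(12.9,.1),(13.5,.1),(13.1,.4),(13.1,-.2)]:
    x=go(r,s,107.7,12,4)
    if not x[0] or x[3]<108.5: break
    go(r,s,x[3]+2,15)
robot.sleep(.2); st()
```

```text
-> (13.1, 0.1, 118) False at r12.93 s0.02 z117.84 F r-0.1 s-0.0 z-0.4 t19.76
-> (13.1, 0.1, 107.7) False at r13.16 s0.14 z107.76 F r-0.1 s0.5 z-0.7 t20.77
 t20.97 [566.2   31.88 107.79] F [-0.41 -0.43 -0.93] w0.100 ff 30.0
```

Run:
```python
from ins import *
robot.move_gripper(0.3); robot.sleep(.3); st('rel')
go(13.1,.1,135,80)
robot.move_gripper(0.0)
go(22.5,0,125,60)
x=go(22.5,0,98,25,4)
go(22.5,0,x[3]+20,60)
w=look(C,SA+PI,160,'s4',off=40); q=proj(w,[*C,106],True).round().astype(int); print(q)
cv2.imwrite('pics/m5.png',cv2.resize(w['img'][q[1]-45:q[1]+45,q[0]-50:q[0]+50],None,fx=5,fy=5,interpolation=cv2.INTER_CUBIC))
```

```text
rel t21.82 [566.14  31.91 107.71] F [-0.41  0.45 -0.14] w0.297 ff 0.0
-> (13.1, 0.1, 135) False at r13.26 s0.18 z135.38 F r-0.4 s-0.3 z-0.2 t22.31
-> (22.5, 0, 125) False at r22.53 s-0.26 z124.30 F r0.1 s0.3 z0.3 t23.32
-> (22.5, 0, 98) True at r22.79 s0.07 z102.15 F r-0.7 s0.3 z4.8 t24.18
-> (22.5, 0, np.float64(122.15473253681857)) False at r22.61 s0.09 z122.52 F r0.2 s-0.9 z-0.4 t24.68
s4 [-0.16  0.37  1.53  0.    1.25 -1.14] 25.3167
[324 197]
```

View pics/m5.png

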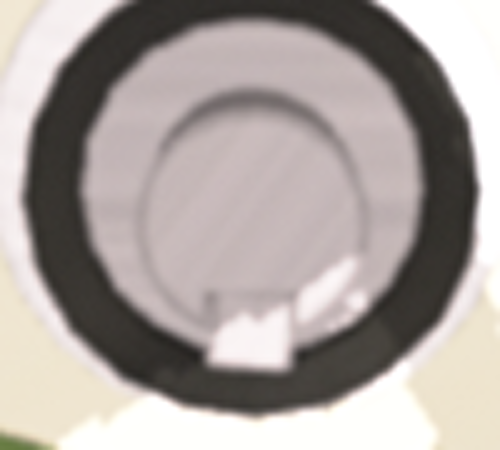

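Run:
```python
from v import *
w=L('s4')
a,b,m=[onz(w,*un(x,(274,152),5),z,True)[:2] for x,z in(((208,362),102),((291,370),102),((252,293),106))]
for p in((a+b)/2,m): d=p-C; print('key ang',np.arctan2(d[1],d[0]),np.linalg.norm(d))
print(np.linalg.norm(a-b))
robot.move_gripper(.6)
g=[513,-214]
ims=[]
for i,y in enumerate((PI/2-.2,-PI/2-.2)):
    w=look(g,y,90,f'h{i+1}'); q=proj(w,[*g,36],True).round().astype(int); o=(q[0]-57,max(0,q[1]-75)); print(o)
    ims.append(cv2.resize(w['img'][o[1]:o[1]+150,o[0]:o[0]+114],None,fx=3.5,fy=3.5,interpolation=cv2.INTER_CUBIC))
cv2.imwrite('pics/m6.png',np.hstack(ims))
```

```text
key ang -0.6055152078998445 17.86157265750658
key ang -0.5899018140035727 8.04153639149134
10.224983162561799
h1 [-0.71  0.42  1.65  0.    1.08 -0.51] 27.8917
(np.int64(265), np.int64(69))
h2 [-0.47  0.37  1.71  0.    1.05  2.87] 31.0833
(np.int64(266), np.int64(69))
```

View pics/m6.png

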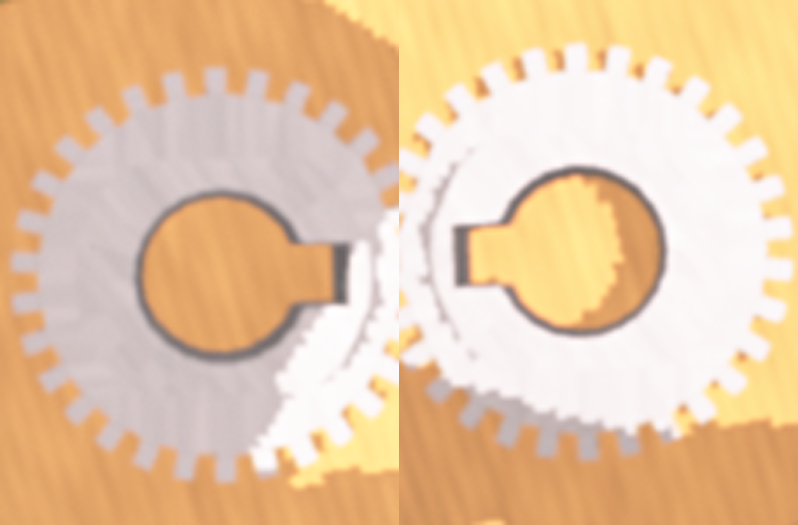

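Run:
```python
from v import *
for n,o,pts in(('h1',(265,69),[(136,275),(223,188),(223,362),(348,242),(348,305)]),('h2',(266,69),[(666-399,251),(581-399,166),(581-399,336),(455-399,226),(455-399,287)])):
    P=[onz(L(n),*un(x,o,3.5),36,True)[:2] for x in pts]
    e=(P[1]+P[2])/2; a=(P[3]+P[4])/2; d=a-e; d/=np.linalg.norm(d)
    r=np.linalg.norm(P[1]-P[2])/2; c=e
    w=P[4]-P[3]; nn=np.arctan2(w[1],w[0])
    print(n,c.round(2),'r',r,'left r',np.linalg.norm(P[0]-e),'ang',np.arctan2(d[1],d[0]),'reach',np.linalg.norm(a-e),'wid',np.linalg.norm(w),'edge normal',nn+PI/2,nn-PI/2)
```

```text
h1 [ 516.18 -216.6 ] r 14.714140112595498 left r 14.554403611180915 ang -0.1745004848474574 reach 20.98832795760296 wid 10.68283448767872 edge normal -0.18713656338966733 -3.3287292169794602
h2 [ 515.79 -216.77] r 14.358042999099101 left r 14.18088206794189 ang -0.1660416424865824 reach 21.11622787234893 wid 10.331479933433487 edge normal 2.9327722162053718 -0.20882043738442113
```

Run:
```python
from v import *
g=[516.0,-216.7]; o=[PI,0,-.185]
robot.move_ptp([*g,60],o)
print(robot.move_linear([*g,16],o,speed=50,f_stop=4)); st()
robot.move_gripper(.3); robot.sleep(.2); st('grip')
robot.move_linear([*g,60],o,speed=60); st('lift')
robot.move_linear([*g,165],o,speed=200)
robot.move_ptp([*C,165],[PI,0,-.595]); robot.sleep(.3); st('above')
robot.move_linear([*C,130],speed=80); robot.sleep(.2); st()
print(robot.move_linear([*C,108],speed=15,f_stop=5)); st()
```

```text
False
 t33.62 [ 516.26 -216.86   16.27] F [0.21 0.69 0.52] w0.598 ff 0.0
grip t34.23 [ 516.17 -216.78   16.28] F [-0.03  0.82  2.95] w0.431 ff 30.0
lift t35.12 [ 515.77 -216.55   59.79] F [-0.23 -1.02 -3.97] w0.429 ff 30.0
above t37.11 [555.3   38.02 164.96] F [ 0.32 -0.55 -3.29] w0.428 ff 30.0
 t37.89 [555.69  39.08 130.65] F [ 0.72 -0.97 -3.43] w0.421 ff 30.0
False
 t39.51 [555.29  39.09 108.1 ] F [ 0.01 -0.55 -4.23] w0.425 ff 30.0
```

Run:
```python
from v import *
print(robot.move_linear([*C,90],speed=20,f_stop=6)); st()
print(robot.move_linear([*C,80],speed=8,f_stop=15)); robot.sleep(.2); st('press')
```

```text
False
 t40.56 [555.31  39.08  90.11] F [ 0.62 -1.02 -3.9 ] w0.429 ff 30.0
True
press t41.73 [555.28  39.11  82.28] F [0.48 0.45 4.51] w0.429 ff 30.0
```

Run:
```python
from v import *
robot.move_gripper(.62); robot.sleep(.2); st('open')
robot.move_linear([*C,83.5],speed=20); robot.sleep(.1)
print(robot.move_linear([*C,77],speed=8,f_stop=15)); st('rim')
robot.move_linear([*C,90],speed=40); robot.move_linear([*C,170],speed=120); st()
w=look(C,-.595,175,'f1',off=20); q=proj(w,[*C,100],True).round().astype(int)
cv2.imwrite('pics/m7.png',cv2.resize(w['img'][q[1]-60:q[1]+60,q[0]-80:q[0]+80],None,fx=4,fy=4))
```

```text
open t42.47 [554.14  39.24  81.54] F [-0.61  0.69  0.72] w0.620 ff 0.0
True
rim t43.38 [555.2   39.11  80.26] F [-0.77  0.05  4.17] w0.619 ff 2.2
 t44.61 [554.63  39.19 169.24] F [-1.02 -0.03 -0.9 ] w0.616 ff 0.0
f1 [-0.11  0.28  1.62 -0.    1.24  2.05] 45.2083
```

View pics/m7.png

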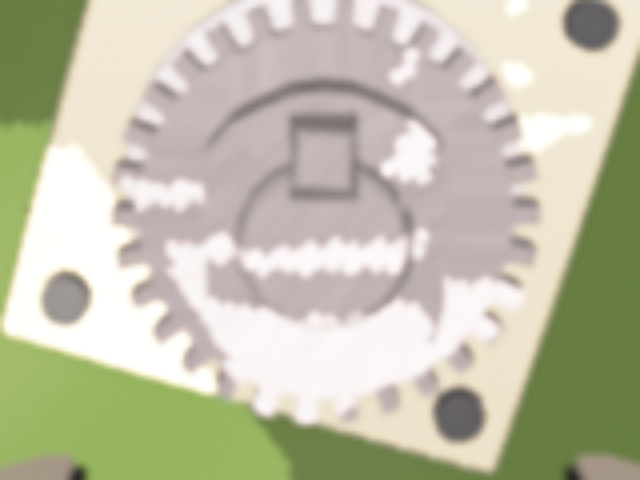

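Run:
```python
from v import *
robot.move_ptp([*C,90],[PI,0,-.595]); robot.move_linear([*C,82],speed=20); robot.sleep(.3); st()
print(robot.move_linear([*C,78],speed=4,f_stop=15)); st('rim'); robot.sleep(.3); st()
robot.move_linear([*C,90],speed=40); robot.move_linear([*C,180],speed=120); robot.sleep(.5); st()
print(robot.hand_in())
```

```text
t46.50 [555.22  39.08  82.04] F [ 0.69  0.33 -0.47] w0.621 ff 0.0
True
rim t47.27 [555.2   39.09  80.27] F [ 0.42 -0.07  4.03] w0.621 ff 2.1
 t47.57 [555.24  39.08  80.29] F [-1.02 -1.06  5.97] w0.621 ff 2.8
 t49.38 [555.15  39.11 179.85] F [-0.13 -0.27 -0.45] w0.619 ff 0.0
the job is handed in; nothing more can be done
None
```

I dropped the key into its pocket (its top probed at 102.15 mm, 102 expected), then slid the gear on over it and pressed it to a hard stop (rim top read 80.3 mm, 80 expected). I released it and handed in at 49 s; that the seal is flush is inferred from the stop, not seen, and no verdict was returned.

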